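# Release the setting block and move it to the pinning stage

### The job

Turn the brass knob of the clamp clockwise until it clicks over its detent and stays there, which draws the blued-steel clip off the cork-faced setting block. Lift the block out by its long sides, set it down upright on the bare desk and let go, then take it again by its two ends and lower it into the channel of the carved boxwood pinning stage, cork face up, resting on the channel floor and midway along it. Leave the tin and the tall glass tube where they stand, and the knob clicked over.

Things in the scene. Friction and masses are not known exactly. Their poses are not given: they have to be found in the camera images.
- clamp: Dark steel clamp fixed to the desk; origin under the centre of its base plate, on the desk. Plate 66 mm (x) by 170 mm (y) by 10 mm high. The block's nest is centred at y = -42 mm; the knob stands at y = +48 mm on a housing 54 by 70 mm, 50 mm high.
- nest (a point): Centre of the nest's floor, 10 mm above the desk, axes as the clamp. Upright cheeks 10 mm thick, 44 mm wide, inner faces 30 mm either way along y, tops 42 mm above this floor (2 mm over the block), cover the block's ends, so these cannot be gripped here. Its long sides (facing x) are open to fingers above 4 mm high fences.
- clip_nose (a point): Tip of the flat blued-steel clip, 24 mm wide, 52 to 56 mm above the desk (its nose turns up to 65 mm). It lies over the cheek nearer the knob and overhangs the block's top by 9 mm, holding it down; turning the knob over draws it 14 mm along the clamp's +y, clear of the block.
- knob_grip (a point): Centre of the knob's brass grip bar, on its upright turning axis, 84 mm above the desk. The bar is 44 mm long (this point's y), 12 mm thick (x), from 62 to 92 mm above the desk; a collar of radius 17 mm below it tops out 60 mm above the desk. At joint value 0 the bar lies along the clamp's y.
- knob (a joint): Turn of the knob, rad, growing clockwise seen from above, between stops at 0 and 1.2. An over-centre spring holds it at 0 with about 0.2 N m; past the crest at 0.6 the same spring snaps it on to 1.2 (the click), where it stays. Let go before the crest, it springs back to 0. One grasp turned about 1.2 rad is enough.
- block_centre (a point): Centre of the loose setting block: 38 mm (x) by 56 mm (y) by 40 mm high, boxwood with an 8 mm cork layer on top (+z), about 90 g. Its underside is 20 mm below this point. It starts in the clamp's nest, length along the clamp's y, under the clip. The two ends are alike.
- stage: Carved boxwood pinning stage fixed to the desk, 90 mm (x) by 50 mm (y); origin under its centre, on the desk. An open-ended channel runs along y. Its walls, 12 mm thick, rise to 55 mm above the desk, 3 mm over a seated block, so no finger fits between wall and block; outside each is a 10 mm wide step, 22 mm high.
- channel (a point): Middle of the channel's floor, 12 mm above the desk, axes as the stage. The channel is 46 mm wide between the walls (x) and 50 mm long (y). The block lies with its 56 mm length along it, either way round, sticking out 3 mm at each end.
- tin_centre (a point): Centre of a bystanding tin canister with a dented rim, 57 mm across, 58 mm high; not to be moved.
- tube_centre (a point): Centre of a bystanding corked glass specimen tube on a round wooden foot (44 mm across), 147 mm tall; not to be knocked or moved.
Not all that is in view belongs to the job. Leave any blue look-alike of the part that bears block_centre alone.

How it is judged (in metres and radians):
On the way, in this order (a step that is already met when the one before it is completed fails the run):
1. the knob is turned over its detent, the block still in its nest (value of joint knob above 1 rad and height (world z) of block_centre between 0.026 and 0.036 m), for 0.2 s.
2. the block stands upright on the bare desk, let go (height (world z) of block_centre below 0.024 m and angle between block_centre's own z axis and vertical below 0.1 rad and contact force between block and the fingers below 0.05 N), for 0.2 s.
At the end, for the whole second after the job is handed in: The block rests on the floor of the stage's channel (height within 3 mm), between the walls, its length along the channel, its centre within 12 mm of the channel's middle lengthwise, cork face up and level (0.08 rad), at rest and released; the knob still past its detent (over 1.0 rad) (x of block_centre in the frame of stage between -0.006 and 0.006 m and y of block_centre in the frame of stage between -0.012 and 0.012 m and z of block_centre in the frame of stage between 0.029 and 0.035 m and angle between block_centre's own z axis and vertical below 0.08 rad and angle between the y axis of block_centre and the y axis of stage, either way round below 0.25 rad and linear speed of block below 0.02 m/s and value of joint knob above 1 rad); the robot touches nothing.
It fails at once if the glass tube is shifted by more than 30 mm or tipped over (distance of tube_centre from where it was at the start of the episode above 0.03 m or angle between tube_centre's own z axis and vertical above 0.4 rad).
It fails at once if the tin is shifted by more than 30 mm (distance of tin_centre from where it was at the start of the episode above 0.03 m).
It also fails if it takes over 69 s, if anything falls off the work surface, if the arm or the gripper's body presses on something with over 40 N, if the wrist force passes 120 N, or if a joint passes its speed limit or range.

### The arm

A 6-joint arm with a two-finger parallel gripper is mounted at the origin on the work surface. World frame = base frame: x ahead of the robot, y to its left, z up, the work surface at z = 0. Lengths are in mm, angles in degrees, forces in N, time in s.
With the tool pointing down it reaches from about 300 to 850 mm from the base axis. Payload 4.2 kg.
Tool frame: the origin (TCP) lies at the very end of the fingers, on their centre line; the grasp point (between the pads) lies 19 mm behind it (hold_point_z is the z of the grasp point in the tool frame, in mm); z points along the fingers, y is the direction in which the jaws open and shut (so a half turn about z gives the same grasp; the last joint's range is limited). The gripper opens to 91 mm and grips with 3 to 60 N. Pads are 32 mm wide; open, the fingers measure 118 mm over their backs; the gripper's body (76 mm by 178 mm) begins 60 mm behind the grasp point.
Start: joints at [71.219, 18.312, 89.639, -0, 72.044, -1.146], TCP at [174.206, 547.992, 213.976] pointing down, gripper open.
Joint ranges: [-177.97, 177.97], [-48.28, 115.42], [12.27, 149.76], [-77.06, 257.06], [2.81, 150.46], [-146.56, 146.56]. Speed limits (degrees/s): [147.25, 147.25, 180, 180, 180, 180].

### API

Orientations are given as [roll, pitch, yaw] about the fixed x, y, z axes, in that order (R = Rz(yaw) Ry(pitch) Rx(roll)).
In Python, from workcell import state, grab_frame, job_done, hold_point_z gives the robot as it stands. The module is installed in compiled form; this text tells all that it offers.
- The arm moves only by the shell command python3 -m creep 'ROWS' [FORCE]. ROWS is JSON, a list of rows, each a list of 7 numbers: the closure, from 0 (fully open) to 1 (shut), then the shift along the tool's x, y, z in mm, then the turn, a rotation vector about the tool's x, y, z in degrees. A call has 1 to 5 rows; each row shifts and turns the commanded pose from where the row before left it, along the tool's axes as they then stand; what a row does not reach is not made up. A row lasts 1/8 s, in which the tool goes at most 62.5 mm and 10.7 degrees, less where a joint would pass 70% of its speed; a pose out of reach is approached as far as the arm can. A call is refused whole if a number of a shift passes 62.5 or a number of a turn 10.7, either way. A call with a gripper value outside its range is refused whole. The fingers move at their own pace and stop on an object; FORCE is the grip in N (left out, the last holds). Time passes only in rows, so rows that do not move let the fingers close. It gives the time, the measured TCP pose, the force and the opening at its end, in the units of the state.
- state(): the state, without advancing time (a new reading comes with each control period).
- grab_frame(name): name is "scene" or "top" or "wrist"; returns a dict with "frame" (480x640x3 uint8, red, green, blue), "fx", "fy", "cx", "cy" (pixels), "view" (4x4, takes a point from world to camera coordinates). Camera axes: x right, y down, z forward; pixel columns grow to the right and rows downward; lengths in mm; the calibration is good to about 2 mm. A picture is of the moment at which its call begins. There is no depth.
- job_done(): hands the job in, once; it reports no verdict.
The state is a dict: "time_s": time; "qpos": joint angles; "qvel": joint speeds; "effort": joint torques, N m; "ee_pos": TCP position; "ee_rot": TCP orientation; "force": force on the tool from outside, world axes, zero at the start; "torque": the same for the moment, N m; "gripper_width": finger opening in mm.
Only numpy, scipy, OpenCV 4.12 (cv2) and the standard library are available. Lean on these libraries where they do the work, as an engineer would, in place of code of your own. Each camera call takes 0.05 s, during which the arm holds its last target.

## Working session

There is one attempt and no reset: what is moved stays moved. The work goes in short steps, Python scripts to look and compute and a shell command to move; the robot and the scene stay as the last step left them, time stands still between calls to the robot, and variables do not carry over. Pictures are saved under pics/ and viewed, and the job is handed in when it is done.

```bash
mkdir -p pics
cat > h.py <<'E'
import numpy as np,cv2
from workcell import state,grab_frame,hold_point_z
def snap(n,f):
    d=grab_frame(n); cv2.imwrite(f'pics/{f}.png',d['frame'][:,:,::-1]); np.savez(f'pics/{f}.npz',**d); return d
def load(f): return np.load(f'pics/{f}.npz')
def crop(f,x0,y0,w,h,s,o):
    im=cv2.imread(f'pics/{f}.png')[y0:y0+h,x0:x0+w]; im=cv2.resize(im,None,fx=s,fy=s,interpolation=cv2.INTER_CUBIC)
    cv2.imwrite(f'pics/{o}.png',im)
def proj(d,p):
    c=d['view']@np.append(p,1.); return np.array([d['fx']*c[0]/c[2]+d['cx'],d['fy']*c[1]/c[2]+d['cy']])
def ray(d,u,v,z):
    V=d['view'];R=V[:3,:3];t=V[:3,3]; o=-R.T@t
    r=R.T@np.array([(u-d['cx'])/d['fx'],(v-d['cy'])/d['fy'],1]); return o+r*(z-o[2])/r[2]
E
python3 - <<'E'
from h import *
print(state(),hold_point_z)
for n in ['scene','top','wrist']: 
    d=snap(n,n+'0'); print(n,-d['view'][:3,:3].T@d['view'][:3,3],d['fx'])
E
```

```text
{'time_s': 0.0, 'qpos': array([ 7.12175230e+01,  1.83516429e+01,  8.97036930e+01, -1.77630578e-03,
        7.20440939e+01, -1.14586234e+00]), 'qvel': array([ 0.17252225, -0.08599635, -0.05651274,  0.09162384, -0.03118976,
        0.05799641]), 'effort': array([ 7.14693779e-04, -4.12464774e+01, -2.31978697e+01,  7.29591586e-02,
        4.55323874e-02, -1.66008285e-04]), 'ee_pos': array([174.06493021, 547.51160667, 213.13864412]), 'ee_rot': array([-1.79900556e+02, -2.99871249e-04,  1.62363934e+02]), 'force': array([-0.14615847, -0.43407026,  0.06774553]), 'torque': array([-0.01087672, -0.03489601,  0.02845844]), 'gripper_width': 91.29872350237741} -18.8
scene [1063.33961264  265.68299672  950.51244532] 577.0802910226207
top [ 413.69756407  -74.30832336 1222.55007437] 574.3294300879772
wrist [111.54057716 568.03601032 383.52003259] 416.60306571004014
```

View pics/scene0.png

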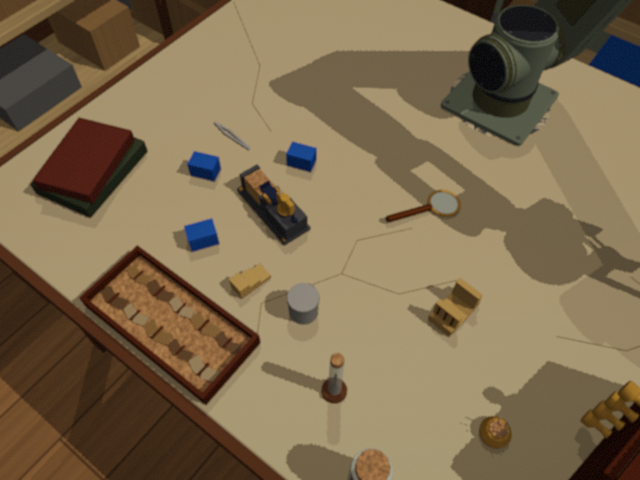

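View pics/top0.png

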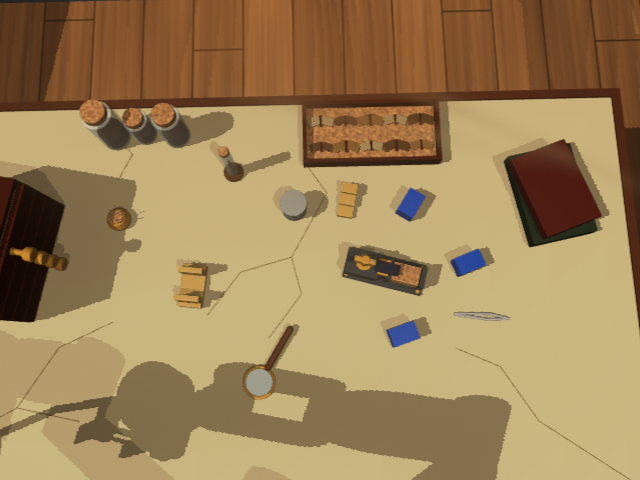

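View pics/wrist0.png

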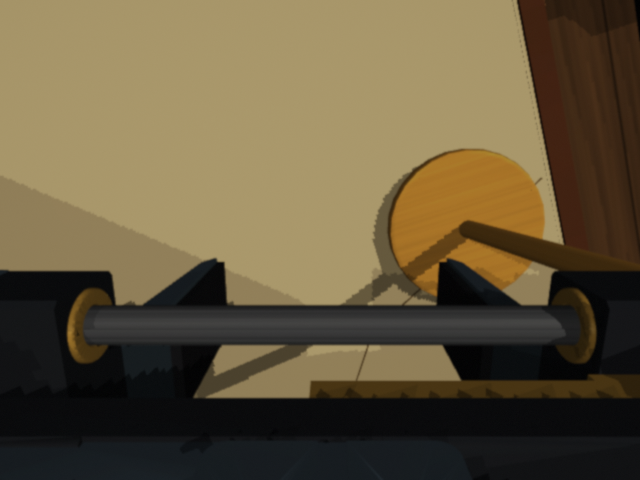

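Run:
```python
from h import *
crop('top0',325,230,120,80,6,'c1'); crop('top0',160,250,70,70,8,'c2'); crop('scene0',220,150,110,100,6,'c3')
d=load('top0')
for n,u,v,z in [('clamp',385,271,10),('knob',365,262,92),('block',409,273,50),('stage',191,286,55),('tin',292,200,58),('tubefoot',234,172,5)]: print(n,ray(d,u,v,z))
```

```text
clamp [ 562.35775245 -219.23761648   10.        ]
knob [ 571.24810683 -170.56726486   92.        ]
block [ 552.12174592 -263.4753641    50.        ]
stage [535.77922608 182.61565107  55.        ]
tin [710.23884042 -26.30640804  58.        ]
tubefoot [790.40956798 102.58584565   5.        ]
```

View pics/c1.png

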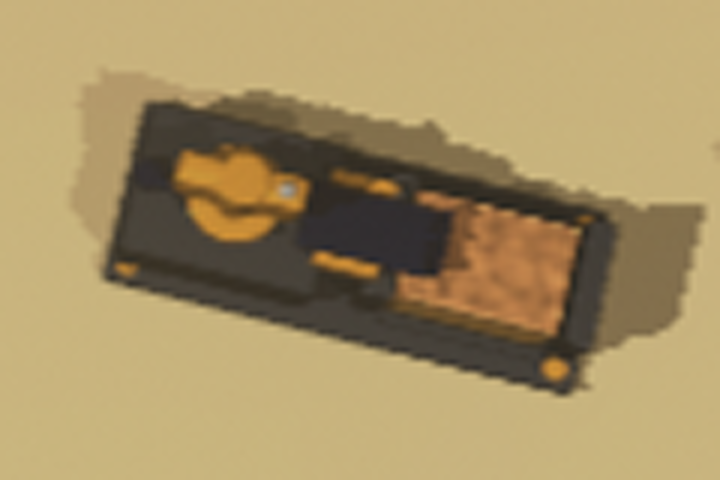

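View pics/c2.png

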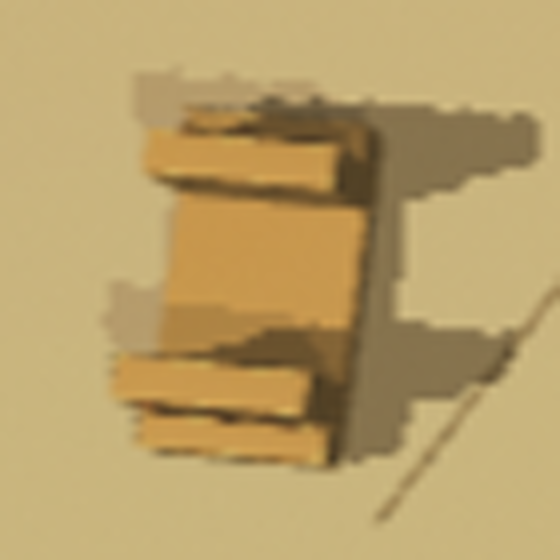

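View pics/c3.png

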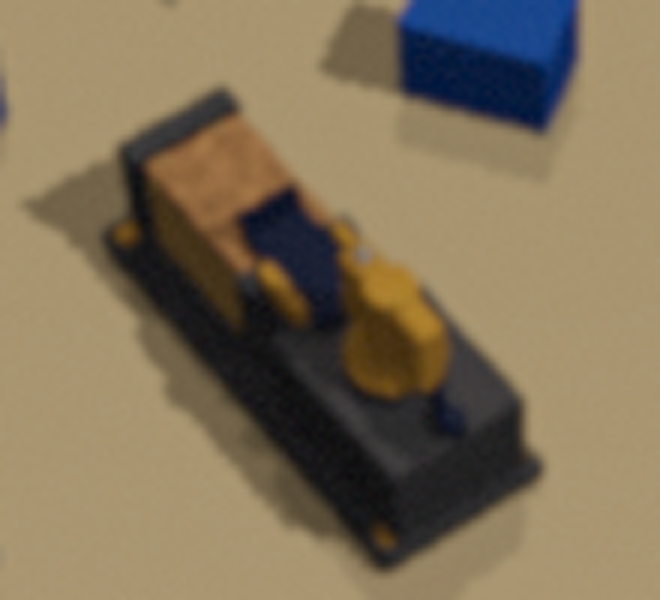

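```bash
cat > fit.py <<'E'
from h import *
from scipy.optimize import least_squares
def fit(obs,x0):
    def res(p):
        c,s=np.cos(p[2]),np.sin(p[2]); r=[]
        for d,uv,m in obs:
            w=np.array([p[0]+c*m[0]-s*m[1],p[1]+s*m[0]+c*m[1],m[2]]); r.append(proj(d,w)-uv)
        return np.ravel(r)
    q=least_squares(res,x0,loss='soft_l1'); return q.x,res(q.x).reshape(-1,2).round(1)
E
python3 - <<'E'
from fit import *
t=load('top0');s=load('scene0')
C=lambda x0,y0,k:(lambda X,Y:np.array([x0+(X+.5)/k-.5,y0+(Y+.5)/k-.5]))
a=C(325,230,6);b=C(160,250,8);c=C(220,150,6)
top=[(t,a(107,279),(-33,85,5)),(t,a(577,393),(-33,-85,5)),(t,a(582,235),(19,-70,50)),(t,a(557,335),(-19,-70,50)),(t,a(241,183),(0,48,92))]
sc=[(s,c(388,570),(33,85,0)),(s,c(540,467),(-33,85,0)),(s,c(107,240),(33,-85,0))]
for o in (top,sc,top+sc):
    p,r=fit(o,[562,-219,-.2]); print(p[:2],np.degrees(p[2]),r.tolist())
st=[(t,b(*q),m) for q,m in [((150,130),(35,25,55)),((340,145),(35,-25,55)),((335,192),(23,-25,55)),((143,172),(23,25,55)),((118,355),(-23,25,55)),((312,370),(-23,-25,55)),((305,417),(-35,-25,55)),((112,400),(-35,25,55))]]
p,r=fit(st,[535,182,-.1]); print('stage',p[:2],np.degrees(p[2]),r.tolist())
crop('scene0',415,265,80,80,7,'c4')
E
```

```text
[ 562.83750878 -217.82625376] -15.324381590070466 [[-0.7, 0.4], [-0.9, 0.7], [0.2, -1.2], [0.5, 0.1], [0.7, -0.2]]
[ 560.20877456 -220.27628145] -15.78431343513668 [[-0.3, -0.1], [1.5, 0.4], [-0.7, -0.4]]
[ 562.05202318 -218.7104238 ] -15.623399332997103 [[-0.3, 0.5], [-0.6, 1.2], [0.7, -0.6], [0.9, 0.6], [1.1, 0.0], [-0.1, 0.9], [1.6, 1.3], [-0.8, 0.6]]
stage [540.89288705 188.96614802] -6.597579152450477 [[-0.2, -0.3], [0.2, 0.0], [0.1, -0.1], [-0.1, 0.2], [-0.1, -0.2], [0.1, 0.1], [0.2, 0.1], [-0.1, 0.0]]
```

View pics/c4.png

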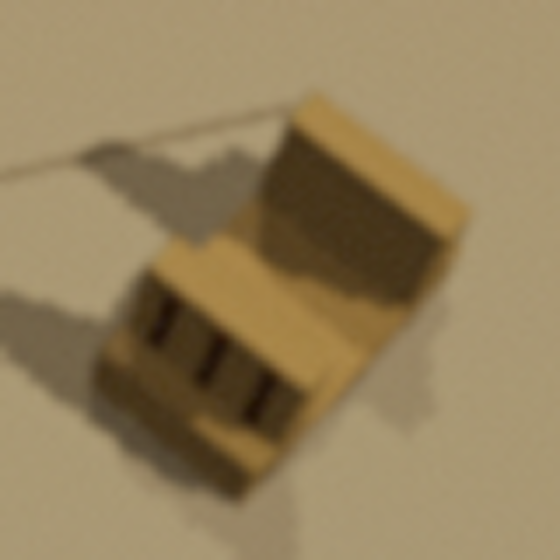

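```bash
python3 -m creep '[[0,-43,-40,0,0,0,0],[0,-43,-40,0,0,0,0],[0,-43,-40,0,0,0,0],[0,-43,-40,0,0,0,0],[0,-43,-40,0,0,0,0]]' && python3 -m creep '[[0,-43,-40,0,0,0,0],[0,-43,-40,0,0,0,0],[0,-43,-40,0,0,0,0],[0,-43,-40,0,0,0,0],[0,-43,-40,0,0,0,0]]' && python3 -m creep '[[0,-43,-40,0,0,0,0],[0,-43,-40,0,0,0,0],[0,-43,-40,0,0,0,0],[0,-43,-40,0,0,0,0]]'
python3 -m creep '[[0,0,0,0,0,0,10.5],[0,0,0,0,0,0,10.5],[0,0,0,0,0,0,10.5],[0,0,0,0,0,0,10.5],[0,0,0,0,0,0,10.5]]'
python3 -m creep '[[0,0,0,0,0,0,10.5],[0,0,0,0,0,0,10.5],[0,0,0,0,0,0,10.5],[0,0,0,0,0,0,4],[0,0,0,0,0,0,0]]'
python3 -c "
from h import *
snap('wrist','w1');s=state();print(s['qpos'],s['ee_pos'],s['ee_rot'])"
```

```text
time_s: 0.78
ee_pos: [319.1, 290.5, 213.9]
ee_rot: [180.0, 0.0, 162.4]
force: [1.9, -0.1, 0.3]
gripper_width: 91.2
time_s: 1.4
ee_pos: [463.4, 34.7, 213.9]
ee_rot: [180.0, 0.0, 162.3]
force: [-0.4, 0.8, -0.9]
gripper_width: 91.1
time_s: 1.9
ee_pos: [578.8, -169.8, 213.6]
ee_rot: [180.0, -0.0, 162.3]
force: [1.4, -0.2, 0.2]
gripper_width: 91.0
time_s: 2.52
ee_pos: [578.0, -168.1, 213.5]
ee_rot: [-180.0, -0.0, 109.5]
force: [-0.9, 0.0, -0.3]
gripper_width: 91.3
time_s: 3.15
ee_pos: [578.1, -168.0, 213.6]
ee_rot: [-180.0, -0.0, 74.4]
force: [0.1, -0.1, 0.6]
gripper_width: 91.3
[-1.73045115e+01  2.07912950e+01  8.59532904e+01  4.30571446e-03
  7.32919985e+01 -1.74156983e+00] [ 578.09600508 -168.03628983  213.62823457] [-1.79963558e+02 -5.23308155e-03  7.44358174e+01]
```

View pics/w1.png

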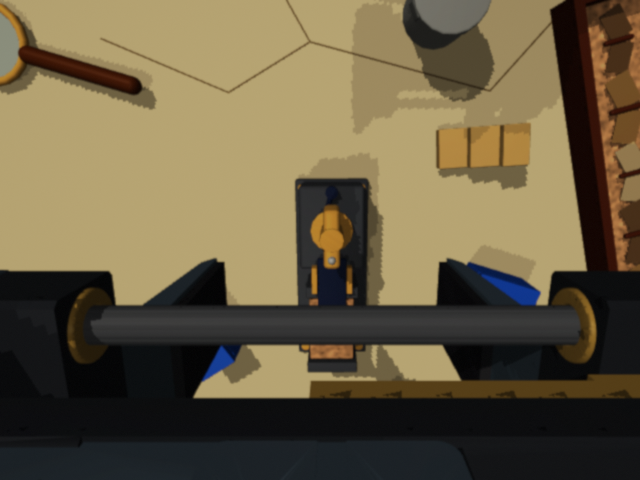

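```bash
python3 -c "
from h import *
crop('w1',280,170,110,130,5,'w1c')
d=load('w1')
import numpy as np
for x,y,a in [(562.3,-218.5,-15.4)]:
  a=np.radians(a);c,s=np.cos(a),np.sin(a)
  for m in [(33,85,10),(-33,85,10),(27,83,50),(-27,83,50),(27,13,50),(-27,13,50),(0,70,92),(0,26,92),(0,48,92)]:
    q=proj(d,np.array([x+c*m[0]-s*m[1],y+s*m[0]+c*m[1],m[2]])); print(m,q.round(1),((q-[280,170]+.5)*5-.5).round())
"
```

```text
(33, 85, 10) [366.  180.4] [432.  54.]
(-33, 85, 10) [292.  180.7] [62. 56.]
(27, 83, 50) [362.5 187.5] [415.  89.]
(-27, 83, 50) [295.  187.8] [77. 91.]
(27, 13, 50) [361.4 271.2] [409. 508.]
(-27, 13, 50) [297.  271.5] [ 87. 509.]
(0, 70, 92) [328.5 212.4] [245. 214.]
(0, 26, 92) [328.9 271.7] [246. 511.]
(0, 48, 92) [328.7 242.6] [245. 365.]
```

View pics/w1c.png

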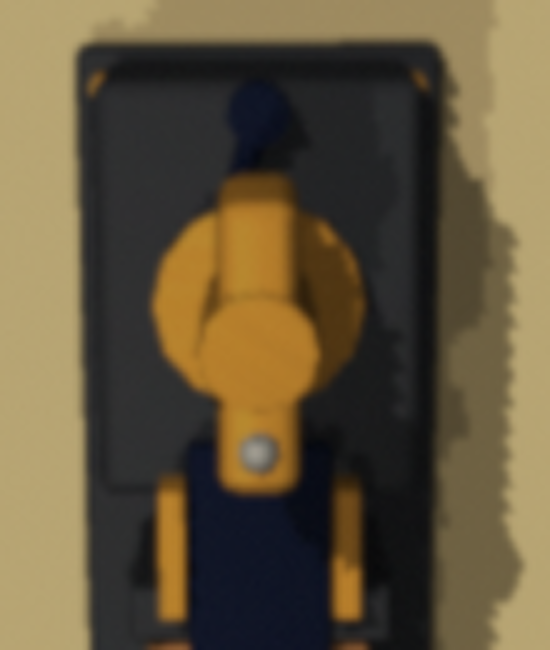

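Run:
```python
from fit import *
d=load('w1')
a=lambda X,Y:np.array([280+(X+.5)/5-.5,170+(Y+.5)/5-.5])
o=[(d,a(440,45),(33,85,10)),(d,a(78,45),(-33,85,10)),(d,a(259,205),(0,70,92)),(d,a(260,492),(0,26,92)),(d,a(260,350),(0,48,92)),(d,a(418,80),(27,83,50)),(d,a(107,488),(-27,13,50))]
p,r=fit(o,[562,-218,-.27]);print(p[:2],np.degrees(p[2]),r.tolist())
k=p[:2]+48*np.array([-np.sin(p[2]),np.cos(p[2])]);print('knob',k)
V=d['view'];print(V[:3,:3].round(3),-V[:3,:3].T@V[:3,3])
```

```text
[ 564.9280747  -217.15814915] -15.28166938958291 [[0.7, -0.5], [-1.1, -0.1], [-0.0, -1.0], [0.1, 1.1], [-0.0, 0.3], [1.9, -0.7], [-1.5, 2.0]]
knob [ 577.57916811 -170.85534323]
[[ 0.963 -0.27   0.   ]
 [-0.262 -0.936  0.235]
 [-0.063 -0.226 -0.972]] [ 595.8707114  -104.45054602  383.89141901]
```

```bash
python3 -m creep '[[0,-4,-1,40,0,0,0],[0,0,0,40,0,0,0],[0.4,0,0,40,0,0,0],[0.5,0,0,28,0,0,0],[0.5,0,0,0,0,0,0]]' 40 && python3 -m creep '[[1,0,0,0,0,0,0],[1,0,0,0,0,0,0],[1,0,0,0,0,0,0],[1,0,0,0,0,0,0]]' 40
python3 -c "
from h import *
snap('wrist','w2');snap('scene','s2');s=state();print(s['time_s'],s['qpos'],s['ee_pos'],s['ee_rot'],s['force'],s['torque'])
crop('s2',200,100,160,160,5,'s2c')"
```

```text
time_s: 3.82
ee_pos: [574.5, -171.1, 63.7]
ee_rot: [-179.7, -0.0, 74.4]
force: [1.0, -0.4, 0.3]
gripper_width: 63.9
time_s: 4.32
ee_pos: [576.5, -171.7, 66.5]
ee_rot: [179.9, -0.0, 74.4]
force: [-0.1, 0.4, 0.7]
gripper_width: 24.5
4.425 [-1.76853782e+01  2.77679620e+01  9.76255141e+01  7.67650618e-03
  5.45813813e+01 -2.05674177e+00] [ 576.29370809 -171.64781822   66.2228819 ] [ 1.79974649e+02 -5.35146884e-03  7.43669173e+01] [-0.31082088 -0.98105319  0.32279532] [-0.07262025  0.04096513 -0.02044344]
```

View pics/w2.png

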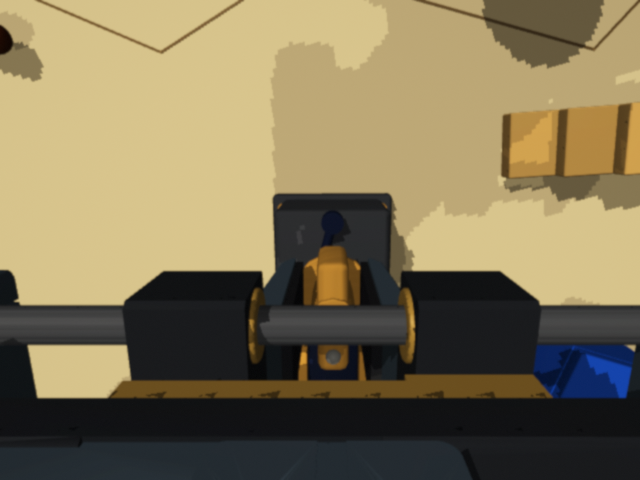

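```bash
python3 -m creep '[[1,0,0,0,0,0,0],[1,0,0,0,0,0,0],[1,0,0,0,0,0,0],[1,0,0,0,0,0,0]]' 40
python3 -c "
from h import *
s=state();print(s['ee_pos'],s['force'],s['torque'])"
```

```text
time_s: 4.92
ee_pos: [576.8, -171.8, 66.1]
ee_rot: [179.9, -0.0, 74.4]
force: [2.9, -0.8, 0.3]
gripper_width: 11.6
[ 576.81723836 -171.81506462   66.13236267] [ 2.85810188 -0.76651829  0.29974732] [-0.19308578 -0.37209029  0.25417926]
```

```bash
python3 -m creep '[[1,0,0,0,0,0,10],[1,0,0,0,0,0,10],[1,0,0,0,0,0,10],[1,0,0,0,0,0,10]]' 40; python3 -m creep '[[1,0,0,0,0,0,10],[1,0,0,0,0,0,10],[1,0,0,0,0,0,8],[1,0,0,0,0,0,0],[1,0,0,0,0,0,0]]' 40
python3 -c "
from h import *
s=state();print(s['ee_pos'],s['force'],s['torque'])"
```

```text
time_s: 5.42
ee_pos: [576.6, -171.7, 66.2]
ee_rot: [180.0, -0.1, 34.0]
force: [2.3, -0.4, 0.6]
gripper_width: 11.8
time_s: 6.05
ee_pos: [576.6, -171.5, 66.1]
ee_rot: [-180.0, -0.1, 6.4]
force: [1.8, 0.6, 1.5]
gripper_width: 11.6
[ 576.59706202 -171.49068884   66.13409324] [1.80201778 0.64680585 1.50706376] [ 0.08323475 -0.35096028 -0.18502456]
```

```bash
python3 -m creep '[[0.6,0,0,0,0,0,0],[0.6,0,0,0,0,0,0],[0.6,0,0,0,0,0,0]]' 20; python3 -m creep '[[0.6,0,0,-50,0,0,0],[0.5,0,0,-50,0,0,0],[0,0,0,-30,0,0,-8],[0,0,0,0,0,0,-10],[0,0,0,0,0,0,-10]]'; python3 -m creep '[[0,0,0,0,0,0,-10],[0,0,0,0,0,0,-10],[0,0,0,0,0,0,-10],[0,0,0,0,0,0,-10],[0,0,0,0,0,0,0]]'
python3 -c "
from h import *
snap('wrist','w3');snap('top','t3');s=state();print(s['ee_pos'],s['ee_rot'])
crop('t3',325,230,120,80,6,'t3c')"
```

```text
time_s: 6.42
ee_pos: [575.6, -171.6, 65.6]
ee_rot: [-180.0, 0.1, 6.4]
force: [-0.8, -0.3, -0.3]
gripper_width: 35.5
time_s: 7.05
ee_pos: [576.0, -171.7, 196.4]
ee_rot: [180.0, -0.0, 34.7]
force: [-0.7, -0.5, 0.2]
gripper_width: 72.8
time_s: 7.68
ee_pos: [575.9, -171.6, 195.7]
ee_rot: [-180.0, 0.0, 74.3]
force: [0.1, 0.4, -0.7]
gripper_width: 91.3
[ 576.05889219 -171.62626329  195.80399803] [-1.79978234e+02 -8.85495609e-04  7.42201585e+01]
```

View pics/w3.png

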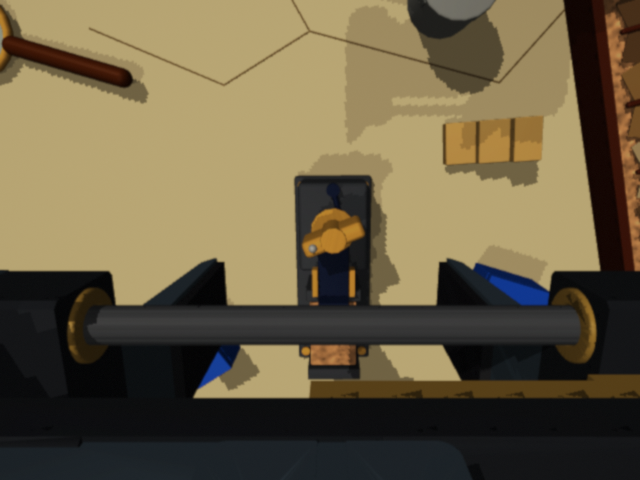

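View pics/t3c.png

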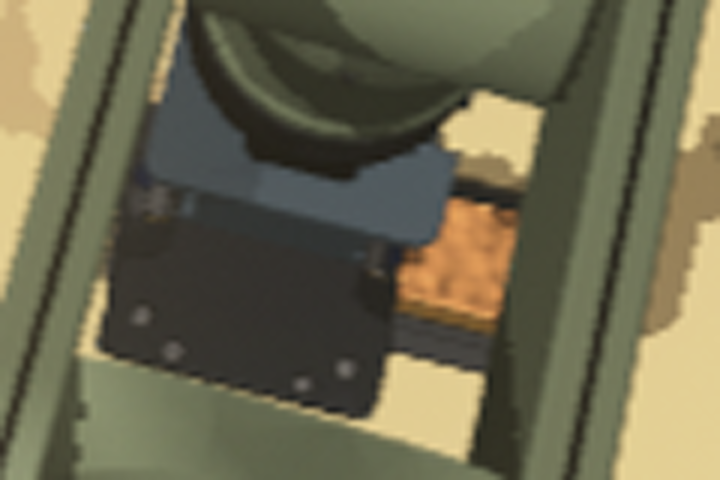

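```bash
python3 -m creep '[[0,-45,0.5,0,0,0,0.4],[0,-45,0.5,0,0,0,0],[0,0,0,50,0,0,0],[0,0,0,40,0,0,0],[0,0,0,0,0,0,0]]'
python3 -c "
from h import *
snap('wrist','w4');d=snap('scene','s4');s=state();print(s['ee_pos'],s['ee_rot'])
crop('s4',200,100,160,120,5,'s4c')"
```

```text
time_s: 8.4
ee_pos: [550.3, -257.6, 102.9]
ee_rot: [-179.6, -0.1, 73.9]
force: [0.6, -0.4, 0.2]
gripper_width: 91.5
[ 553.38184812 -258.77137868  106.96302618] [1.79919131e+02 9.56323095e-03 7.39217420e+01]
```

View pics/w4.png

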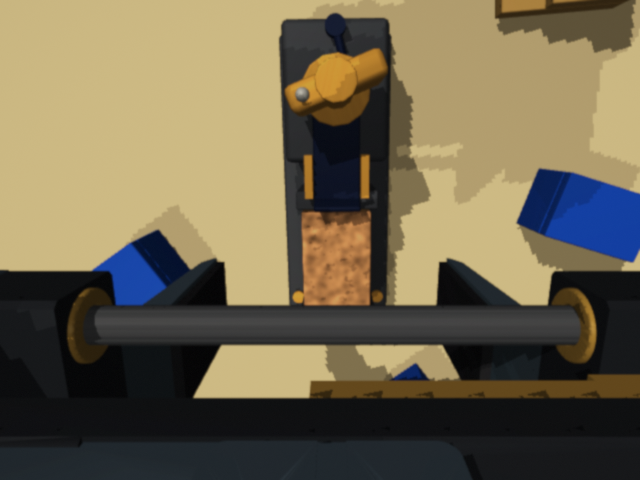

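View pics/s4c.png

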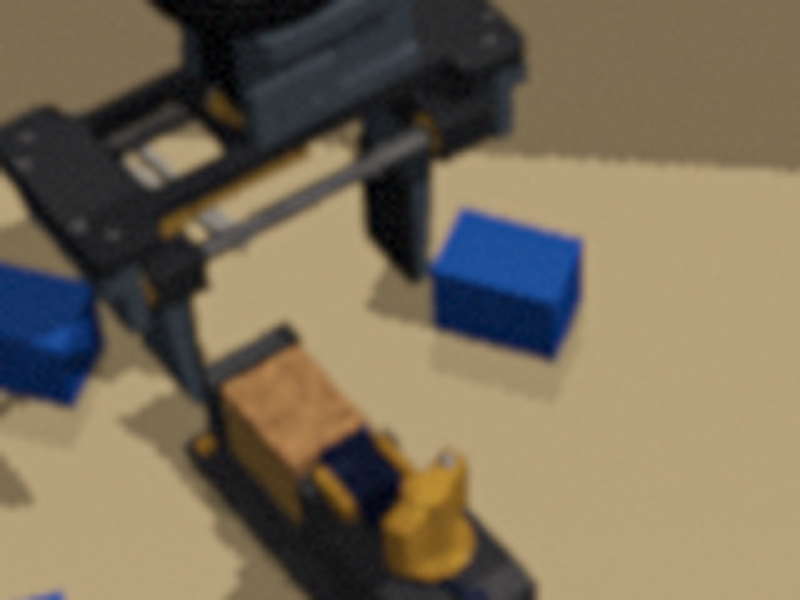

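```bash
python3 -m creep '[[0.3,0,0,0,0,0,0],[0.3,0,0,0,0,0,0],[0.3,0,0,40,0,0,0],[0.3,0,0,30,0,0,0]]' 25;  python3 -m creep '[[0.3,0,0,15,0,0,0],[0.3,0,0,0,0,0,0]]'
python3 -c "
from h import *
snap('wrist','w5');d=snap('scene','s5');s=state();print(s['ee_pos'],s['ee_rot'],s['force'])
crop('s5',200,100,160,120,5,'s5c')"
```

```text
time_s: 9.0
ee_pos: [553.0, -258.5, 36.0]
ee_rot: [179.9, 0.0, 74.0]
force: [-0.2, 0.5, 0.2]
gripper_width: 64.0
time_s: 9.25
ee_pos: [552.5, -258.4, 20.7]
ee_rot: [-179.9, -0.0, 74.0]
force: [-0.2, -0.8, 0.0]
gripper_width: 63.8
[ 553.57792766 -258.94384424   22.12228014] [1.79869687e+02 1.88778996e-02 7.39643800e+01] [ 0.68225747  0.10855233 -0.17264334]
```

View pics/s5c.png

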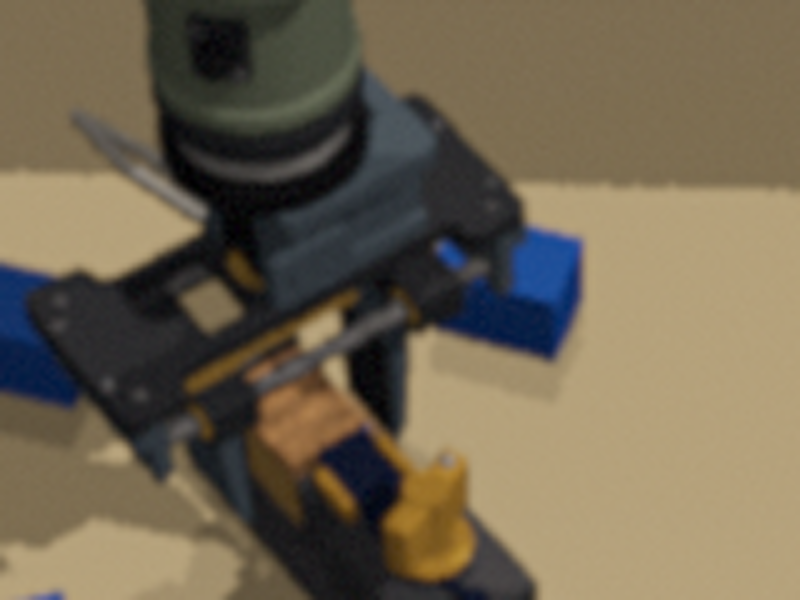

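View pics/w5.png

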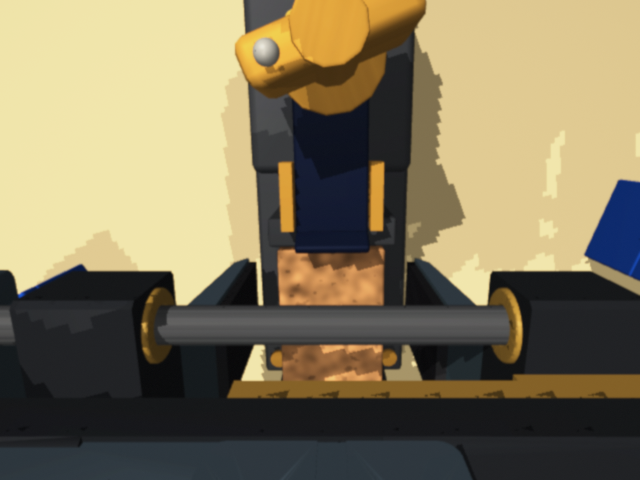

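```bash
python3 -m creep '[[1,0,0,0,0,0,0],[1,0,0,0,0,0,0],[1,0,0,0,0,0,0],[1,0,0,0,0,0,0]]' 25;  python3 -m creep '[[1,0,0,0,0,0,0],[1,0,0,0,0,0,0]]' 25;  python3 -c "
from h import *
s=state();print(s['force'],s['torque'])"
```

```text
time_s: 9.85
ee_pos: [552.9, -258.6, 21.4]
ee_rot: [180.0, 0.0, 74.0]
force: [-0.3, 0.2, 3.0]
gripper_width: 37.6
time_s: 10.1
ee_pos: [552.8, -258.6, 21.4]
ee_rot: [180.0, 0.0, 74.0]
force: [-0.6, 0.8, 5.8]
gripper_width: 37.5
[-0.5615966   0.82363387  5.76090638] [ 0.00546546  0.21615818 -0.04417132]
```

```bash
python3 -c "
from h import *
d=load('top0')
for u,v in [(260,265),(293,215),(234,172),(290,330),(404,333),(191,286)]: print(u,v,ray(d,u,v,0).round())
"; python3 -m creep '[[1,0,0,-20,0,0,0],[1,0,0,-30,0,0,0],[1,0,0,-40,0,0,0],[1,0,0,-30,0,0,0],[1,0,0,0,0,0,0]]'
python3 -c "
from h import *
snap('wrist','w6');d=snap('scene','s6');s=state();print(s['ee_pos'],s['ee_rot'],s['force'],s['gripper_width'])
crop('s6',200,60,160,150,5,'s6c')"
```

```text
260 265 [583.  47.   0.]
293 215 [691. -26.   0.]
234 172 [792. 103.   0.]
290 330 [444. -15.   0.]
404 333 [ 432. -254.    0.]
191 286 [542. 195.   0.]
time_s: 10.72
ee_pos: [553.8, -259.1, 142.8]
ee_rot: [179.7, 0.0, 74.0]
force: [-0.7, -0.2, -0.4]
gripper_width: 37.9
[ 551.90130062 -258.1665565   139.66877681] [-1.79887109e+02 -2.55619178e-02  7.39636249e+01] [-0.10810067  0.23236727 -0.73485627] 37.52486640739307
```

View pics/s6c.png

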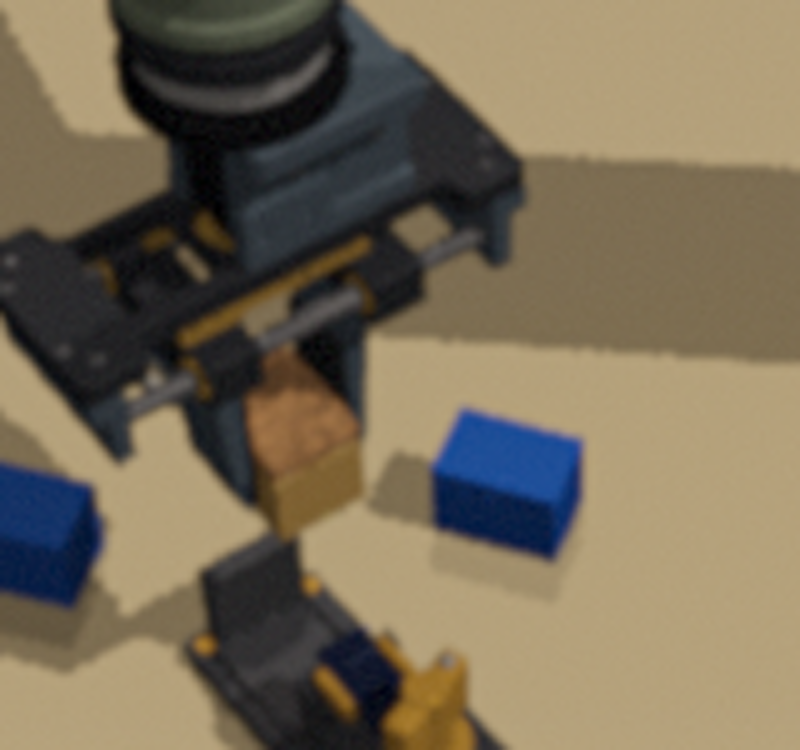

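View pics/w6.png

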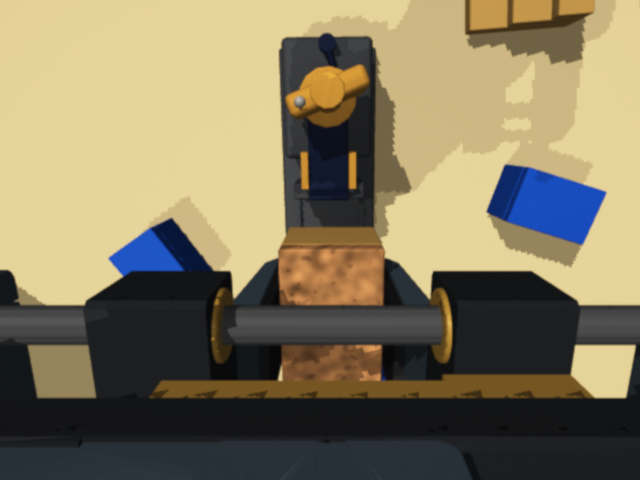

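```bash
python3 -m creep '[[1,54.7,-18.2,0,0,0,0],[1,54.7,-18.2,0,0,0,0],[1,54.7,-18.2,0,0,0,0],[1,54.7,-18.2,0,0,0,0],[1,54.7,-18.2,0,0,0,0]]'; python3 -m creep '[[1,0,0,0,0,0,0],[1,0,0,40,0,0,0],[1,0,0,40,0,0,0],[1,0,0,30,0,0,0],[1,0,0,0,0,0,0]]'
python3 -c "
from h import *
d=snap('scene','s7');s=state();print(s['ee_pos'],s['ee_rot'],s['force'],s['gripper_width'])
crop('s7',300,150,160,120,5,'s7c')"
```

```text
time_s: 11.45
ee_pos: [539.2, 31.2, 138.9]
ee_rot: [-179.8, 0.1, 74.0]
force: [0.7, -0.4, -0.8]
gripper_width: 37.8
time_s: 12.08
ee_pos: [537.8, 28.4, 27.7]
ee_rot: [-179.6, 0.2, 73.9]
force: [-1.1, -0.1, -1.9]
gripper_width: 37.9
[539.6179775   28.60847639  29.54924671] [-1.79796922e+02  7.39860915e-02  7.39146720e+01] [ 0.87350299  0.75091066 -0.85851089] 37.972771510638644
```

View pics/s7.png

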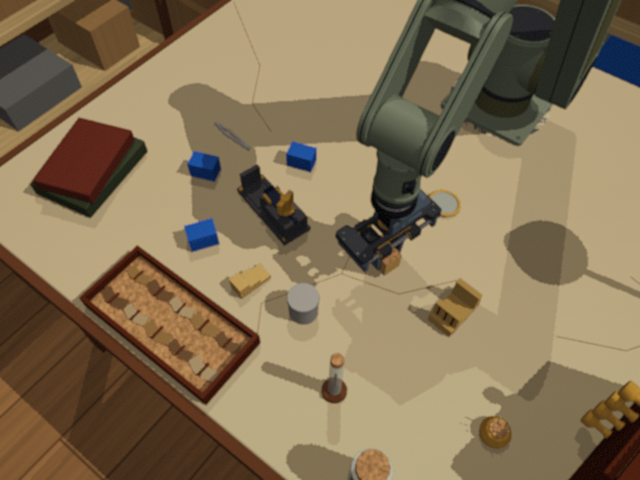

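```bash
python3 -m creep '[[1,0,0,14,0,0,0],[1,0,0,2,0,0,0],[1,0,0,0,0,0,0]]'; python3 -m creep '[[1,0,0,1.5,0,0,0],[1,0,0,0,0,0,0],[1,0,0,0,0,0,0]]'
```

```text
time_s: 12.5
ee_pos: [540.9, 29.5, 15.2]
ee_rot: [180.0, -0.0, 74.0]
force: [-0.4, -0.8, -1.1]
gripper_width: 38.1
time_s: 12.88
ee_pos: [540.8, 29.5, 13.6]
ee_rot: [180.0, -0.0, 74.0]
force: [-0.0, -0.0, -1.4]
gripper_width: 38.0
```

```bash
python3 -m creep '[[1,0,0,1.2,0,0,0],[1,0,0,0,0,0,0]]'; python3 -m creep '[[1,0,0,0.8,0,0,0],[1,0,0,0,0,0,0]]'; python3 -m creep '[[1,0,0,0.5,0,0,0],[1,0,0,0,0,0,0]]'
```

```text
time_s: 13.12
ee_pos: [540.6, 29.5, 12.1]
ee_rot: [-180.0, -0.0, 74.0]
force: [-0.8, -0.5, -1.0]
gripper_width: 37.8
time_s: 13.38
ee_pos: [540.7, 29.5, 11.4]
ee_rot: [-180.0, -0.0, 74.0]
force: [-0.9, -0.2, -0.5]
gripper_width: 38.0
time_s: 13.62
ee_pos: [540.7, 29.5, 11.4]
ee_rot: [180.0, -0.0, 74.0]
force: [-1.2, 0.0, 5.4]
gripper_width: 38.0
```

```bash
python3 -m creep '[[0.3,0,0,0,0,0,0],[0.3,0,0,0,0,0,0],[0.3,0,0,0,0,0,0],[0.3,0,0,0,0,0,0]]'; python3 -m creep '[[0.3,0,0,-60,0,0,0],[0.2,0,0,-60,0,0,0],[0,-40,0,-30,0,0,0],[0,-40,0,0,0,0,0],[0,0,0,0,0,0,0]]'; python3 -c "
from h import *
d=snap('wrist','w8');s=state();print(s['ee_pos'],s['ee_rot'],s['time_s'])"
```

```text
time_s: 14.12
ee_pos: [540.7, 29.5, 10.8]
ee_rot: [-180.0, -0.0, 74.0]
force: [0.5, -0.1, 0.3]
gripper_width: 63.8
time_s: 14.75
ee_pos: [518.0, -49.1, 161.4]
ee_rot: [180.0, 0.0, 73.8]
force: [0.5, -0.5, 0.4]
gripper_width: 91.5
[518.29572423 -48.01258262 161.02769029] [ 1.79994411e+02 -2.77207843e-02  7.38385841e+01] 14.8
```

View pics/w8.png

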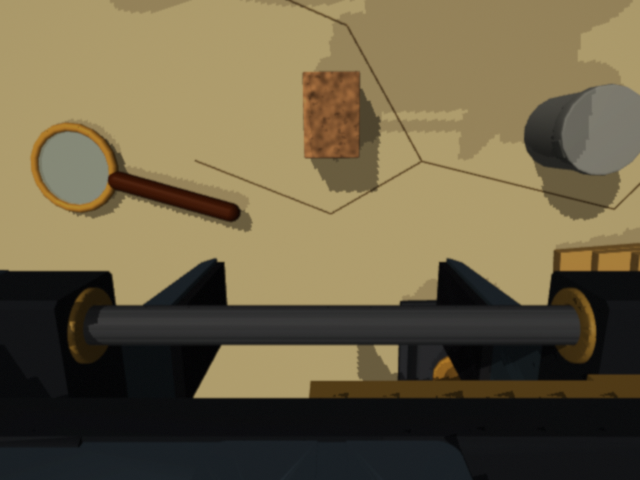

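```bash
python3 -c "
from fit import *
d=load('w8')
for u,v in [(303.5,71.5),(359.5,71.5),(303.5,157.5),(359.5,157.5),(331.5,114.5)]: print(ray(d,u,v,40).round(1))
p,r=fit([(d,np.array(q),m) for q,m in [((303.5,71.5),(-19,28,40)),((359.5,71.5),(19,28,40)),((303.5,157.5),(-19,-28,40)),((359.5,157.5),(19,-28,40))]],[540,30,-.28]);print(p[:2],np.degrees(p[2]),r)
"
```

```text
[531.7  62.   40. ]
[566.9  51.7  40. ]
[515.4   9.2  40. ]
[552.3  -1.6  40. ]
[541.8  30.9  40. ]
[541.57257435  30.27269564] -16.2709225564652 [[-1.  -0.5]
 [ 1.  -0.5]
 [ 0.3  0.6]
 [-0.3  0.6]]
```

```bash
python3 -m creep '[[0,40.2,0,0,0,0,0],[0,40.3,0,0,0,0,0],[0,0,0,0,0,0,-10],[0,0,0,0,0,0,-10],[0,0,0,0,0,0,-10]]';  python3 -m creep '[[0,0,0,0,0,0,-10],[0,0,0,0,0,0,-10],[0,0,0,0,0,0,-10],[0,0,0,0,0,0,-10],[0,0,0,0,0,0,-10]]'; python3 -m creep '[[0,0,0,0,0,0,-10],[0,0,0,40,0,0,0],[0,0,0,40,0,0,0],[0,0,0,0,0,0,0]]'; python3 -c "
from h import *
d=snap('wrist','w9');s=state();print(s['ee_pos'],s['ee_rot'],s['time_s'],s['qpos'])"
```

```text
time_s: 15.42
ee_pos: [540.8, 31.5, 160.2]
ee_rot: [-179.9, -0.0, 104.4]
force: [0.8, 0.5, 0.2]
gripper_width: 91.3
time_s: 16.05
ee_pos: [540.8, 31.3, 160.3]
ee_rot: [180.0, -0.1, 154.4]
force: [0.3, 0.9, -0.1]
gripper_width: 91.0
time_s: 16.55
ee_pos: [538.3, 30.9, 78.0]
ee_rot: [-179.9, -0.4, 164.0]
force: [-0.0, -0.7, 0.2]
gripper_width: 91.2
[540.26913117  30.79903304  80.03827929] [-1.79968465e+02 -1.66084346e-01  1.64013372e+02] 16.6 [ 2.03175681e+00  2.23372700e+01  1.04827253e+02  2.67764582e-02
  5.30031730e+01 -7.19978058e+01]
```

View pics/w9.png

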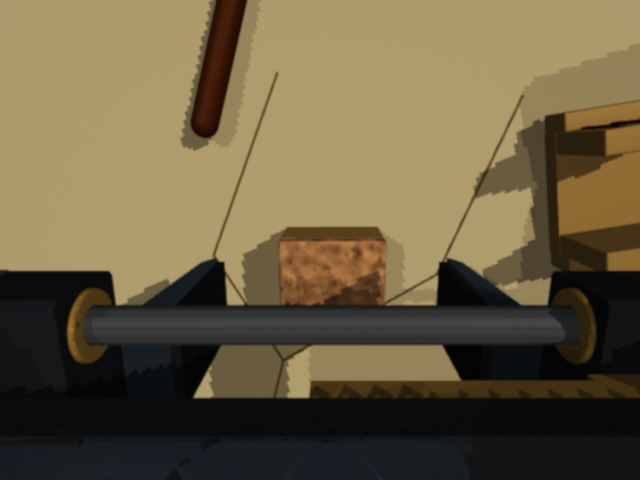

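```bash
python3 -m creep '[[0,-0.5,-1.4,30,0,0,0],[0,0,0,28,0,0,0],[0,0,0,9,0,0,0],[0,0,0,0,0,0,0]]'; python3 -m creep '[[1,0,0,0,0,0,0],[1,0,0,0,0,0,0],[1,0,0,0,0,0,0],[1,0,0,0,0,0,0]]' 20; python3 -m creep '[[1,0,0,0,0,0,0],[1,0,0,0,0,0,0]]' 20; python3 -c "
from h import *
s=state();print(s['ee_pos'],s['ee_rot'],s['time_s'],s['force'])"
```

```text
time_s: 17.1
ee_pos: [541.8, 28.7, 14.8]
ee_rot: [180.0, 0.1, 164.0]
force: [-0.5, 0.5, 0.3]
gripper_width: 91.3
time_s: 17.6
ee_pos: [541.2, 28.6, 14.3]
ee_rot: [180.0, 0.0, 164.0]
force: [-0.2, 1.1, 3.0]
gripper_width: 56.0
time_s: 17.85
ee_pos: [541.2, 28.6, 14.3]
ee_rot: [180.0, 0.0, 164.0]
force: [-0.9, -0.2, 4.7]
gripper_width: 55.9
[541.16650269  28.59403333  14.26559581] [1.79975630e+02 2.78917238e-02 1.63958585e+02] 17.85 [-0.91211982 -0.1681131   4.72210581]
```

```bash
python3 -m creep '[[1,0,0,-30,0,0,0],[1,0,0,-50,0,0,0],[1,0,0,-50,0,0,0],[1,-7,57,0,0,0,0],[1,-7,57,0,0,0,0]]'; python3 -m creep '[[1,-7,58,0,0,0,0],[1,0,0,0,0,0,-9.4],[1,0,0,0,0,0,0],[1,0,0,0,0,0,0]]'; python3 -c "
from h import *
d=snap('wrist','w10');d=snap('scene','s10');s=state();print(s['ee_pos'],s['ee_rot'],s['time_s'],s['gripper_width'])
d=load('w10')
a=np.radians(-6.6);c,n=np.cos(a),np.sin(a)
for m in [(35,25,55),(35,-25,55),(-35,25,55),(-35,-25,55),(-45,25,22),(-45,-25,22)]:print(m,proj(d,np.array([540.9+c*m[0]-n*m[1],189+n*m[0]+c*m[1],m[2]])))"
```

```text
time_s: 18.48
ee_pos: [586.6, 134.7, 144.7]
ee_rot: [180.0, 0.1, 163.9]
force: [0.1, -1.0, -1.6]
gripper_width: 55.9
time_s: 18.98
ee_pos: [608.2, 187.3, 143.6]
ee_rot: [-180.0, -0.1, 173.2]
force: [0.3, -0.9, -0.4]
gripper_width: 56.1
[608.452187   187.2043023  143.95858104] [-1.79997827e+02 -1.17352645e-02  1.73223924e+02] 19.075 55.872559840295246
(35, 25, 55) [361.20826803 196.60602322]
(35, -25, 55) [280.96949862 196.96225201]
(-35, 25, 55) [362.68772858  76.91976553]
(-35, -25, 55) [277.01969554  77.34517031]
(-45, 25, 22) [359.23581947  68.23648775]
(-45, -25, 22) [282.89996023  68.61847116]
```

View pics/w10.png

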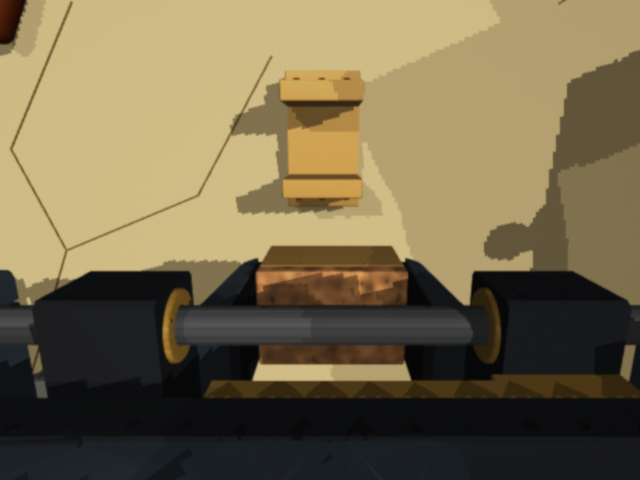

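```bash
python3 -c "
from h import *
crop('w10',250,55,140,300,2,'x'); crop('w10',265,60,120,160,5,'w10c')"
```

```text
(no output)
```

View pics/w10c.png

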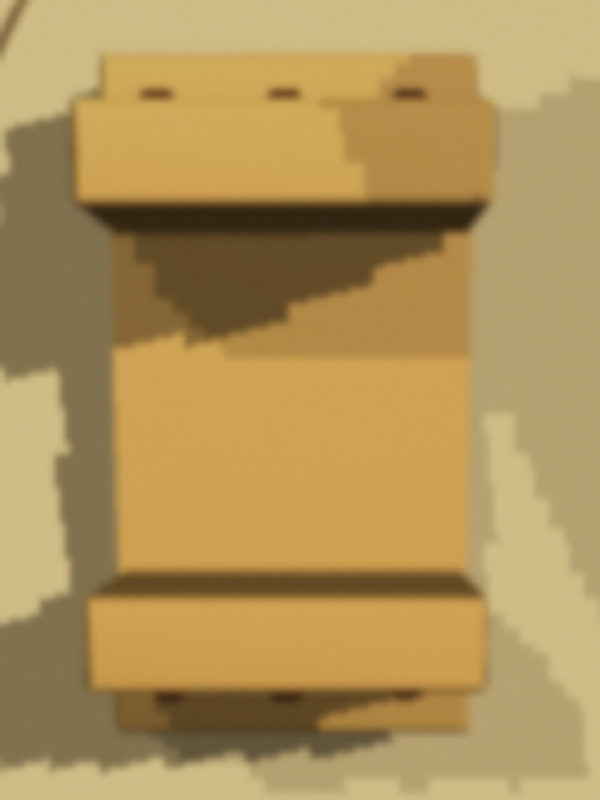

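```bash
python3 -c "
from fit import *
d=load('w10')
a=lambda X,Y:np.array([265+(X+.5)/5-.5,60+(Y+.5)/5-.5])
o=[(d,a(*q),m) for q,m in [((73,100),(-35,-25,55)),((497,100),(-35,25,55)),((77,203),(-23,-25,55)),((492,203),(-23,25,55)),((88,597),(23,-25,55)),((487,597),(23,25,55)),((90,690),(35,-25,55)),((486,690),(35,25,55))]]
p,r=fit(o,[540,189,-.1]);print(p[:2],np.degrees(p[2]),r.tolist())
# held block: 
yaw=np.radians(173.2);tx=np.array([np.cos(yaw),np.sin(yaw)]);ty=np.array([np.sin(yaw),-np.cos(yaw)])
for m in [(19,28),(19,-28),(-19,28),(-19,-28)]:
  q=np.array([608.4,187.2])+tx*m[0]+ty*m[1]; print(m,proj(d,np.append(q,144-14.3+40)),'bottom',proj(d,np.append(q,144-14.3)))
crop('w10',230,230,200,150,4,'w10d')"
```

```text
[541.93132446 189.71201283] -6.845736036433489 [[-0.5, -0.7], [0.3, -0.8], [-0.7, 0.3], [1.0, 0.2], [-0.6, -0.1], [0.6, -0.1], [-0.5, 0.7], [0.5, 0.7]]
(19, 28) [407.48036849 273.91910595] bottom [391.96145202 246.81340303]
(19, -28) [253.19022319 274.03787548] bottom [269.22905291 246.91595735]
(-19, 28) [403.33453746 368.25247064] bottom [389.32222396 323.93218968]
(-19, -28) [257.64988483 368.33126483] bottom [272.09791026 324.00820208]
```

View pics/w10d.png

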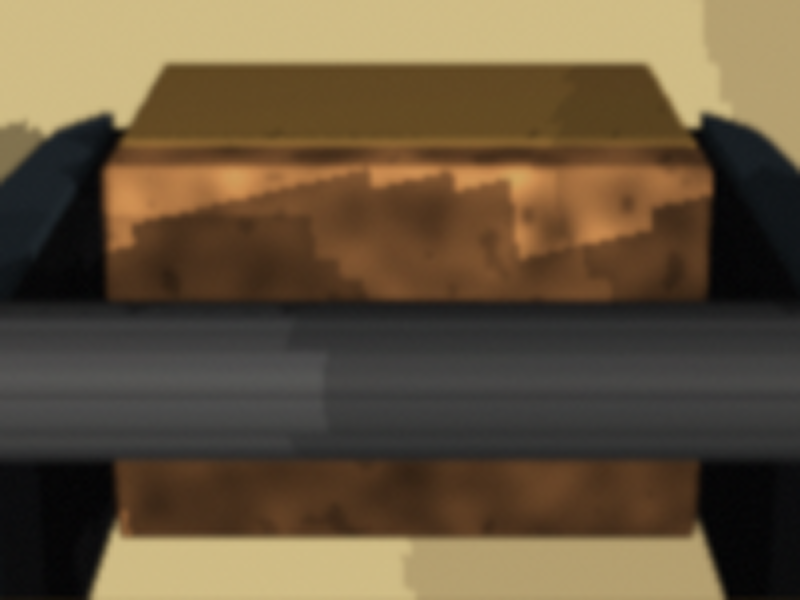

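```bash
python3 -m creep '[[1,32.7,-3,0,0,0,0],[1,32.7,-3,0,0,0,0],[1,0,0,40,0,0,0],[1,0,0,30,0,0,0],[1,0,0,0,0,0,0]]'; python3 -m creep '[[1,0,0,0,0,0,0]]'; python3 -c "
from h import *
d=snap('wrist','w11');d=snap('scene','s11');d=snap('top','t11');s=state();print(s['ee_pos'],s['ee_rot'],s['time_s'],s['gripper_width'])
crop('s11',400,220,110,120,6,'s11c');crop('w11',200,200,240,200,3,'w11c')"
```

```text
time_s: 19.7
ee_pos: [541.2, 188.5, 72.3]
ee_rot: [-179.9, -0.3, 173.3]
force: [-0.3, 1.2, 0.1]
gripper_width: 55.6
time_s: 19.82
ee_pos: [544.0, 189.6, 75.2]
ee_rot: [179.9, 0.1, 173.3]
force: [-0.2, 0.4, -0.5]
gripper_width: 56.2
[544.03775557 189.78654488  75.43969591] [1.79924574e+02 1.51510433e-01 1.73337896e+02] 19.975 56.01459799642787
```

View pics/s11c.png

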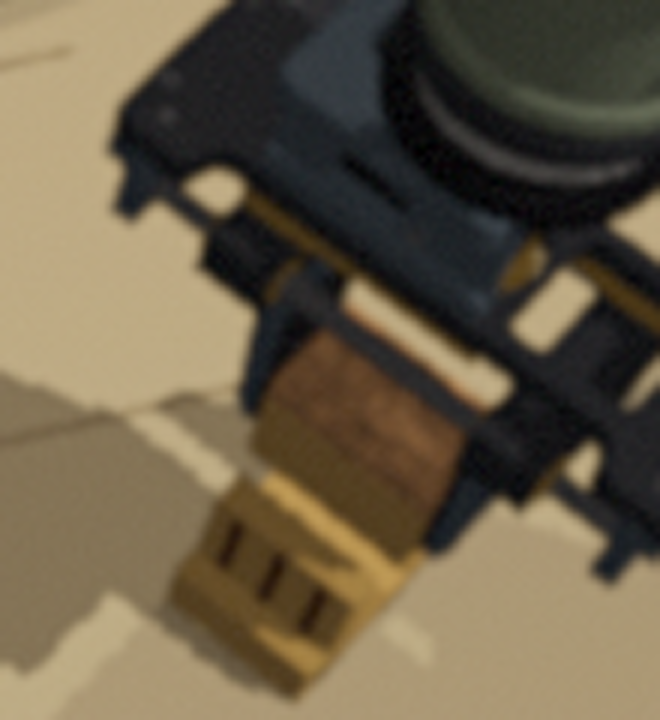

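View pics/w11.png

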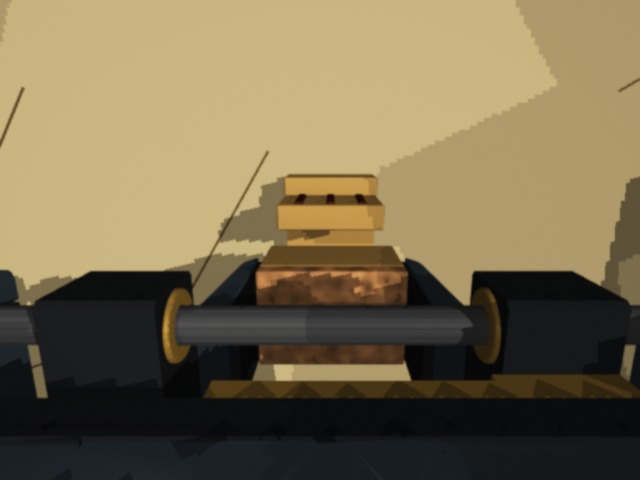

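```bash
python3 -c "
from h import *
d=load('w11')
print(ray(d,331,230,55),ray(d,331,246.5,61.1),state()['ee_pos'])
crop('w11',260,190,150,90,5,'w11c')"
```

```text
[518.82350923 192.60111327  55.        ] [525.17299196 191.84824408  61.1       ] [544.03775557 189.78654488  75.43969591]
```

View pics/w11c.png

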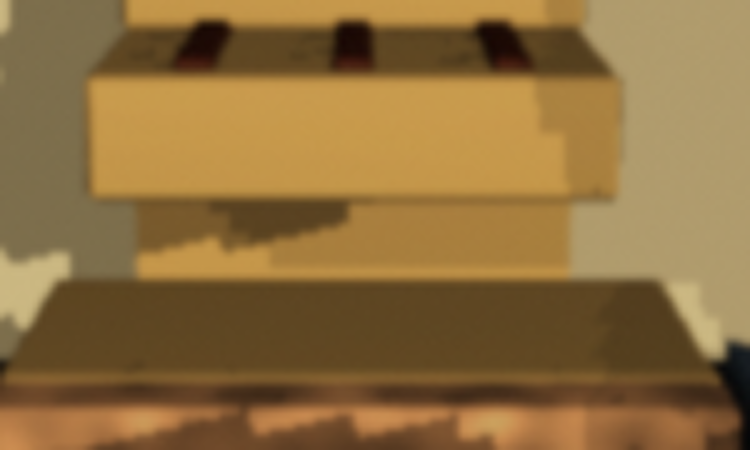

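```bash
python3 -m creep '[[1,2,-0.7,0,0,0,0],[1,0,0,0,0,0,0],[1,0,0,0,0,0,0]]'; python3 -c "
from h import *
d=snap('wrist','w12');s=state();print(s['ee_pos'],s['ee_rot'],s['time_s'],s['qvel'])
crop('w12',260,190,150,90,5,'w12c')"
```

```text
time_s: 20.35
ee_pos: [540.9, 189.2, 74.1]
ee_rot: [180.0, 0.0, 173.4]
force: [-0.0, 0.3, -0.3]
gripper_width: 55.6
[540.96017297 189.18562755  74.0530073 ] [1.79990504e+02 1.27613124e-02 1.73369750e+02] 20.4 [ 0.02130343  0.20153183  0.02728615  0.04979361 -0.10512681 -0.04001664]
```

View pics/w12c.png

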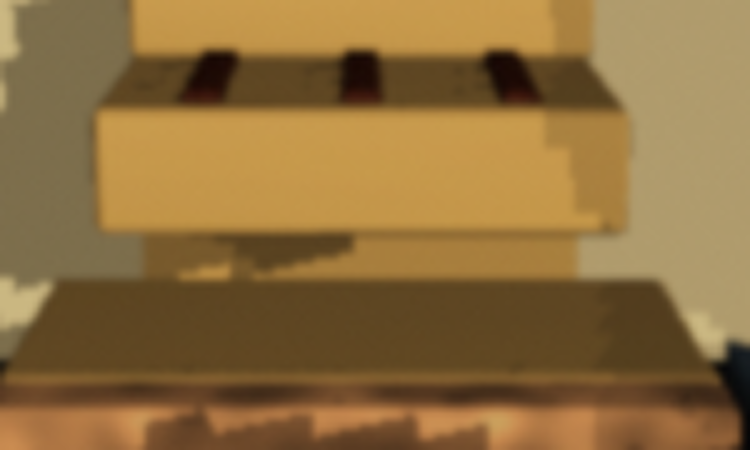

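```bash
python3 -c "
from h import *
d=load('w12')
for dz in (0,1): print(ray(d,331,190+232/5,55)-ray(d,331,190+282/5,74.05-14.3+dz))"
```

```text
[-3.58076439  0.41706945 -4.75      ]
[-3.3287883   0.38663725 -5.75      ]
```

```bash
python3 -m creep '[[1,-0.4,0,10,0,0,0],[1,0,0,10,0,0,0],[1,0,0,8,0,0,0],[1,0,0,0,0,0,0]]'; python3 -m creep '[[1,0,0,6,0,0,0],[1,0,0,6,0,0,0],[1,0,0,4,0,0,0],[1,0,0,0,0,0,0]]';python3 -m creep '[[1,0,0,1,0,0,0],[1,0,0,1,0,0,0],[1,0,0,0,0,0,0]]'
```

```text
time_s: 20.9
ee_pos: [540.6, 188.9, 44.8]
ee_rot: [-180.0, -0.1, 173.4]
force: [0.1, 0.1, -0.6]
gripper_width: 56.3
time_s: 21.4
ee_pos: [541.1, 189.0, 29.6]
ee_rot: [-180.0, -0.0, 173.4]
force: [-0.2, 0.8, 0.1]
gripper_width: 56.1
time_s: 21.78
ee_pos: [541.3, 189.1, 28.0]
ee_rot: [180.0, 0.0, 173.4]
force: [0.5, 0.2, -0.2]
gripper_width: 55.9
```

```bash
python3 -m creep '[[1,0,0,1,0,0,0],[1,0,0,0,0,0,0]]'; python3 -m creep '[[1,0,0,0.7,0,0,0],[1,0,0,0,0,0,0]]';python3 -m creep '[[1,0,0,0.6,0,0,0],[1,0,0,0,0,0,0]]'
```

```text
time_s: 22.02
ee_pos: [541.3, 189.1, 26.9]
ee_rot: [180.0, -0.0, 173.4]
force: [0.1, 0.2, -0.4]
gripper_width: 55.6
time_s: 22.28
ee_pos: [541.4, 189.1, 26.3]
ee_rot: [180.0, 0.0, 173.4]
force: [0.2, -0.6, 0.1]
gripper_width: 55.7
time_s: 22.52
ee_pos: [541.4, 189.1, 26.3]
ee_rot: [180.0, 0.0, 173.4]
force: [-2.6, -0.6, 5.8]
gripper_width: 55.6
```

Contact exactly at the expected height (26.3). Release and retreat.

```bash
python3 -m creep '[[0.2,0,0,0,0,0,0],[0.2,0,0,0,0,0,0],[0,0,0,0,0,0,0],[0,0,0,0,0,0,0]]'; python3 -m creep '[[0,0,0,-40,0,0,0],[0,0,0,-50,0,0,0],[0,0,0,-50,0,0,0],[0,-40,0,0,0,0,0],[0,-40,0,0,0,0,0]]'; python3 -m creep '[[0,0,0,0,0,0,0],[0,0,0,0,0,0,0]]'; python3 -c "
from h import *
snap('wrist','w13');snap('scene','s13');s=state();print(s['ee_pos'],s['force'],s['time_s'])
a=cv2.resize(cv2.imread('pics/w13.png')[40:240,220:420],(400,400),interpolation=cv2.INTER_CUBIC)
b=cv2.resize(cv2.imread('pics/s13.png')[260:340,410:490],(400,400),interpolation=cv2.INTER_CUBIC)
cv2.imwrite('pics/f.png',np.hstack([a,b]))"
```

```text
time_s: 23.02
ee_pos: [541.3, 189.1, 25.5]
ee_rot: [-180.0, -0.0, 173.4]
force: [0.6, -0.3, -0.1]
gripper_width: 89.6
time_s: 23.65
ee_pos: [621.9, 180.0, 167.1]
ee_rot: [179.9, 0.1, 173.4]
force: [-0.3, 1.3, -0.9]
gripper_width: 90.9
time_s: 23.9
ee_pos: [619.8, 179.8, 165.1]
ee_rot: [-180.0, -0.1, 173.4]
force: [-0.1, 0.1, -0.2]
gripper_width: 90.8
[619.61268384 179.96815928 165.50896156] [-0.34561656 -0.11423711 -1.04303757] 24.0
```

View pics/f.png

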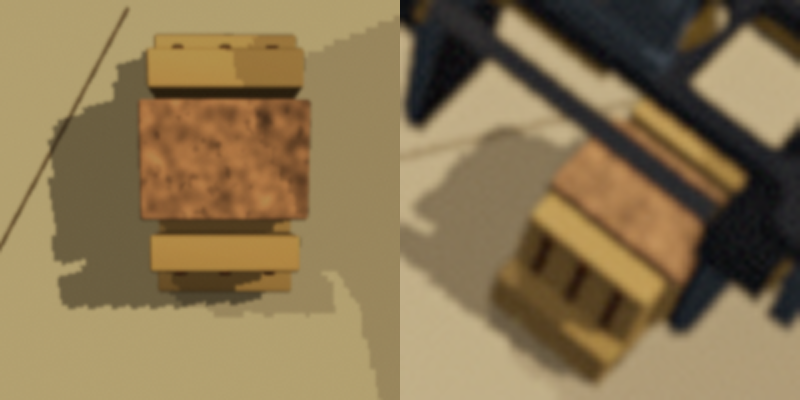

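View pics/s13.png

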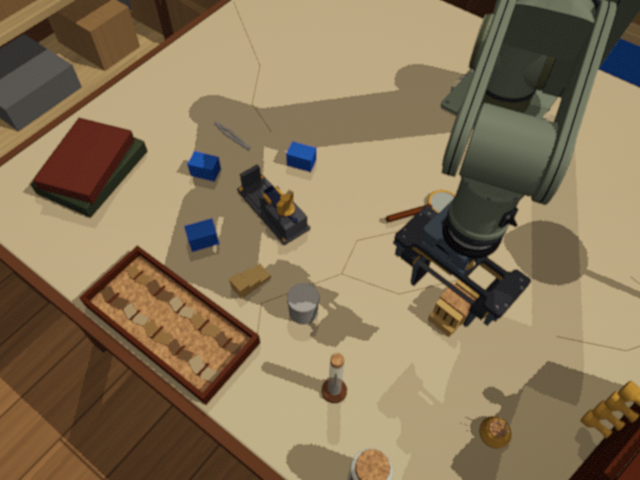

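```bash
python3 -c "
from workcell import *
print(job_done())"
```

```text
the job is handed in; nothing more can be done
None
```

The block is seated in the stage's channel, cork up and released, and the job was handed in after about 24 s on the robot's clock. No verdict is reported, so success rests on my own checks.

**What I did:**
- I turned the knob 68° clockwise in one grasp. It stayed over after I let go, and the clip drew clear of the block.
- I lifted the block out by its long sides, set it upright on the bare desk and released it.
- I took it again by its two ends and lowered it into the channel. It touched the floor at the expected height (TCP at 26.3 mm), and I then released it and backed off.

**Last checks:**
- The last pictures show the block level between the walls and within about 1 mm of mid-channel lengthwise.
- In the last scene picture the knob is still over, and the tin and tube stand where they were.
- The gripper was clear, and the measured force was about 1 N.

**Disagreements:**
- The cameras disagreed by 1–2 mm on where the stage and clamp stand.
- My first position above the channel was about 2 mm off. I corrected it from the wrist picture before lowering.

No check failed.

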